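# Build a soldering hearth on the stand

### The arm

A 7-joint arm with a two-finger parallel gripper is mounted at the origin on the work surface. World frame = base frame: x ahead of the robot, y to its left, z up, the work surface at z = 0. Lengths are in m, angles in rad, forces in N, time in s.
With the tool pointing down it reaches from about 0.4 to 0.9 m from the base axis. Payload 5.6 kg.
Tool frame: the origin (TCP) lies midway between the tips of the shut fingers; the grasp point (between the pads) lies 19 mm behind it (grip_depth is the distance from the TCP to the grasp point, in m); z points along the fingers, y is the line along which they close (so a half turn about z gives the same grasp; the last joint's range is limited). The gripper opens to 92 mm and grips with 3 to 60 N. Pads are 20 mm wide; open, the fingers measure 128 mm over their backs; the gripper's body (75 mm by 189 mm) begins 69 mm behind the grasp point.
Start: joints at [1.142, 0.468, -0.012, 1.603, 0.006, 1.071, -0.056], TCP at [0.245, -0.602, 0.215] pointing down, gripper open.
Joint ranges: [-2.53, 2.53], [-0.31, 2.02], [-1.57, 1.55], [0.28, 2.44], [-1.29, 4.43], [0.15, 1.84], [-2.92, 2.92]. Speed limits (rad/s): [2.57, 2.57, 3.14, 3.14, 3.14, 3.14, 3.14].

### API

Orientations are given as a unit quaternion [x, y, z, w].
In Python, from cell import * gives the robot as it stands. Calls block until the motion is done:
- reach(position, orientation): joint-space move of the TCP to a pose.
- move_l(position, rate=0.15, attitude=None, stop_force=None): straight line of the TCP; attitude=None keeps the orientation; rate is the mean speed in m/s. With stop_force (N) it stops when the force on the tool has changed by that much, and returns True; else False.
- set_joints(angles): joint-space move.
- open_gripper() and grasp(newtons=None): open the fingers fully, or close them until they stop; newtons is the grip in N (None keeps the last).
- pause(seconds).
- inverse_kinematics(position, orientation): joint angles nearest the present ones, or None.
- read_state(): the state.
- get_image(name): name is "scene" or "top"; returns the picture (420x560x3 uint8, blue, green, red); there is no depth.
- camera_info(name): a dict with "mtx" (3x3 intrinsics, pixels), "pose" (4x4, takes a point from camera to world coordinates). Camera axes: x right, y down, z forward; pixel columns grow to the right and rows downward; lengths in m; the calibration is good to about 2 mm. A picture is of the moment at which its call begins. camera_info takes no time and is no camera call.
A pose or a line that the arm cannot do raises IKError and nothing moves.
- hand_in(): hands the job in; it is judged then, once.
Trained networks look in the newest picture that a camera, given by its name, has taken for a name from the list of things; names that differ only in an ending like _2 or _b are one class to them, and where a whole thing is asked for, a point or a joint stands for the part that bears it (a point fixed in the world has none). Each returns a list of dicts, best first, with "conf" (0 to 1); they miss things now and then, are a little off and sometimes report something else, mostly with a low value. They report only what shows in the picture. A call takes as long as a camera call. They do not tell look-alikes from the thing itself.
- boxes_of(camera, label): "box" ([left, top, right, bottom] in pixels, round what is visible of it).
The state is a dict: "t": time; "joint_positions": joint angles; "qd": joint speeds; "tau": joint torques, N m; "position": TCP position; "tcp_rot": TCP orientation; "force": force on the tool from outside, world axes, zero at the start; "ft_torque": the same for the moment, N m; "finger_gap": finger opening in m; "gripper_force": force on a finger pad.
Only numpy, scipy, OpenCV 4.12 (cv2) and the standard library are available. Lean on these libraries where they do the work, as an engineer would, in place of code of your own. Each camera call takes 0.05 s, during which the arm holds its last target. There are 200 camera calls.

### The job

Build the hearth for the next soldering job on the round steel stand: first the thick stone disc from the sloping rack, then the flat holed disc on top of it, then the thin silver bangle lying flat on that, all centred in one neat stack. The discs are brittle and the bangle dents: grip them with no more than 30 N, and lower each one all the way down and set it gently before you let go. Leave the square stone block and everything else on the bench undisturbed.

Things in the scene. Friction and masses are not known exactly. Their poses are not given: they have to be found in the camera images.
- brick: The thick disc: plain pale stone disc, 68 mm diameter, 24 mm thick, about 0.14 kg, brittle. Lies on the rack's slope at the start, in any of the three bays. Origin: centre of its underside; z is its disc axis, pointing away from the slope. Cracks if the two finger pads press it with more than 50 N each (brisk moves add to the grip), or if it is pressed down with more than 15 N.
- board: The holed disc: pale stone disc, 62 mm diameter, 14 mm thick, with a grid of small dark holes on its upper face, about 0.08 kg, brittle. Lies on the rack's slope in any of the three bays. Origin: centre of its underside; z is its disc axis, pointing away from the slope. Same limits as the thick disc.
- bangle: Thin-walled plain silver bangle (a short open tube): 60 mm outside diameter, 53 mm inside, 22 mm high, about 0.11 kg. Lies flat on the steel bench block at the start. Origin: centre of its underside; z is its axis. Take it by the outside. Dents beyond the same limits (50 N a pad, 15 N pressed down).
- stand: Soldering stand, fixed: round steel plate of 120 mm diameter on a foot, its flat top 30 mm above the bench. The plate is softly sprung: it sinks straight down 1 mm for each 1.5 N of load, 10 mm at most, so the finished stack rests about 2 mm lower. Origin: centre of its underside on the bench.
- stand_top (a point): Centre of the stand's sprung top, 30 mm above the bench when unloaded; it sinks with the plate. Axes as the stand's.
- anvil: Steel bench block, fixed: 90 x 90 mm, its flat top 25 mm above the bench, in a low wooden frame of 100 x 100 x 12 mm. Origin: centre of its underside. The bangle lies on it.
- rack: Sloping wooden rack, fixed. Origin: centre of its underside on the bench; x is the level direction in which its face rises, away from the robot, y runs along it. The face is a plane through the point 50 mm above the origin, rising along +x at 30 degrees, 130 mm up the slope and 310 mm along y. Three bays 105 mm apart along y hold the two discs and the square block, nothing between them.
- bay0 (a point): Centre of the rack's left (+y) bay, on the slope's surface, 50 mm above the bench; axes as the rack's (not tilted). 36 mm down the slope from the bay centres a low lip along y stands 8 mm out of the face and stops things from sliding down.
- bay1 (a point): Centre of the rack's middle bay, as bay0.
- bay2 (a point): Centre of the rack's right (-y) bay, as bay0.
- block: Bystander: square pale stone block, 62 x 62 x 22 mm, loose in one of the rack's bays. Origin: centre of its underside.
- thirdhand: Bystander, fixed: holding stand with a round foot of 68 mm diameter and a thin steel pillar 207 mm tall, from whose top (183 mm up) a thin arm reaches 100 mm along its x. Origin: centre of its foot's underside.
- mug: Bystander: steel mug, 76 mm diameter, 85 mm tall, loose. Origin: centre of its underside.
- hammer: Bystander: hammer, 240 mm long, lying on the bench along its x. Origin on the bench under its middle.
- jar: Bystander: amber glass jar, 54 mm diameter, 55 mm tall, loose. Origin: centre of its underside.
- spool: Bystander: wooden spool, 52 mm diameter, 30 mm tall, loose. Origin: centre of its underside.
- tweezers: Bystander: steel tweezers, 155 mm long, 8 mm high, lying along its x. Origin under its middle.
- pliers: Bystander: pliers, 170 mm long, 14 mm high, lying along its x. Origin under its middle.
Not all that is in view belongs to the job. What is shaped like the bangle but green or red is not meant.

How it is judged:
On the way, in this order (a step that is already met when the one before it is completed fails the run):
1. the thick disc has been lowered onto the soldering stand, centred within 8 mm and level, while still between the fingers (underside within 4 mm of its seat) (horizontal distance between brick and stand_top below 0.008 m and z of brick in the frame of stand_top between -0.004 and 0.004 m and angle between brick's own z axis and vertical below 0.1 rad and contact force between the fingers and brick above 0.5 N), for 0.05 s.
2. the holed disc has been lowered onto the thick disc, centred within 8 mm and level, while still between the fingers (underside within 4 mm of its seat) (horizontal distance between board and brick below 0.008 m and z of board in the frame of brick between 0.02 and 0.028 m and angle between board's own z axis and vertical below 0.1 rad and contact force between the fingers and board above 0.5 N), for 0.05 s.
3. the bangle has been lowered onto the holed disc, centred within 8 mm and level, while still between the fingers (underside within 4 mm of its seat) (horizontal distance between bangle and board below 0.008 m and z of bangle in the frame of board between 0.01 and 0.018 m and angle between bangle's own z axis and vertical below 0.1 rad and contact force between the fingers and bangle above 0.5 N), for 0.05 s.
At the end, for the whole second after the job is handed in: The thick disc lies flat on the stand, the holed disc flat on it and the bangle flat on top, each centred within 8 mm on what is under it, its underside within 4 mm of its seat, tilted less than 0.1 rad, and at rest (horizontal distance between brick and stand_top below 0.008 m and z of brick in the frame of stand_top between -0.004 and 0.004 m and angle between each of brick, board, bangle's own z axis and vertical below 0.1 rad and linear speed of each of brick, board, bangle below 0.01 m/s and horizontal distance between board and brick below 0.008 m and z of board in the frame of brick between 0.02 and 0.028 m and horizontal distance between bangle and board below 0.008 m and z of bangle in the frame of board between 0.01 and 0.018 m); the robot touches nothing.
It fails at once if a disc or the bangle is squeezed by the fingers with more than 50 N a pad (100 N over both) (contact force between the fingers and brick above 100 N or contact force between the fingers and board above 100 N or contact force between the fingers and bangle above 100 N).
It fails at once if a disc or the bangle is pressed or dropped onto its seat with more than 15 N (contact force between brick and stand above 15 N or contact force between board and brick above 15 N or contact force between bangle and board above 15 N).
It fails at once if the square block or another loose bystander is moved more than 30 mm (distance of any of block, mug, hammer, jar, spool, tweezers, pliers from where it was at the start of the episode above 0.03 m).
It fails at once if the holding stand is struck with more than 20 N (contact force between any of the arm, the fingers and thirdhand above 20 N).
It also fails if it takes over 67 s, if anything falls off the work surface, if the arm or the gripper's body presses on something with over 40 N, if the wrist force passes 120 N, or if a joint passes its speed limit or range.

## Working session

There is one attempt and no reset: what is moved stays moved. The work goes in short steps, each a Python script; the robot and the scene stay as the last script left them, time stands still between calls to the robot, and variables do not carry over. Pictures are saved under pics/ and viewed, at most 10 in all, crops included, and the job is handed in when it is done.

```bash
mkdir -p pics; ls
python3 - <<'E'
from cell import *
import cv2,numpy as np
for c in("scene","top"):
    im=get_image(c); cv2.imwrite(f"pics/{c}0.png",im)
    i=camera_info(c); print(c,np.round(i["mtx"],1).tolist(),np.round(i["pose"],4).tolist())
    for l in["brick","board","bangle","stand","anvil","rack","block","thirdhand","mug","hammer","jar","spool"]:
        print(l,[(np.round(b["box"]).astype(int).tolist(),round(b["conf"],2)) for b in boxes_of(c,l)[:3]])
print(read_state())
E
```

```text
pics
scene [[389.2, 0.0, 276.5], [0.0, 389.2, 202.4], [0.0, 0.0, 1.0]] [[0.0625, 0.7629, -0.6435, 1.2102], [0.998, -0.0426, 0.0464, -0.1191], [0.008, -0.6451, -0.7641, 0.8371], [0.0, 0.0, 0.0, 1.0]]
brick [([369, 194, 391, 213], 0.74), ([192, 184, 208, 210], 0.43)]
board [([333, 207, 357, 219], 0.5), ([181, 224, 234, 263], 0.4), ([318, 188, 450, 246], 0.21)]
bangle [([118, 198, 146, 219], 0.86), ([134, 252, 158, 275], 0.81), ([148, 216, 166, 239], 0.73)]
stand [([245, 162, 285, 196], 0.64), ([148, 141, 214, 195], 0.64)]
anvil [([183, 222, 231, 265], 0.97)]
rack [([318, 192, 444, 247], 0.96), ([372, 195, 393, 211], 0.55)]
block [([398, 184, 433, 205], 0.82)]
thirdhand [([262, 185, 285, 250], 0.85), ([243, 163, 286, 196], 0.73)]
mug [([275, 249, 320, 295], 0.64)]
hammer [([149, 139, 215, 195], 0.8)]
jar [([376, 152, 396, 180], 0.78)]
spool [([191, 183, 209, 208], 0.85)]
top [[535.7, 0.0, 274.8], [0.0, 535.7, 214.3], [0.0, 0.0, 1.0]] [[0.0028, -0.9989, 0.0467, 0.4884], [-1.0, -0.0029, -0.0021, -0.1011], [0.0022, -0.0467, -0.9989, 1.5126], [0.0, 0.0, 0.0, 1.0]]
brick [([150, 196, 180, 22
[... 667 characters left out ...]
3, 'joint_positions': array([ 1.14199604,  0.46749014, -0.01162507,  1.60267146,  0.00594802,
        1.07140528, -0.05628023]), 'qd': array([ 0.00122465,  0.00017696, -0.00115692, -0.00136548,  0.00077363,
       -0.00130392, -0.00038826]), 'tau': array([ 5.18951783e-04, -5.20413101e+01, -1.26415165e-02, -2.44061458e+01,
       -5.67221304e-02,  1.12503127e-02,  9.60670945e-05]), 'position': array([ 0.24459182, -0.60224692,  0.2146106 ]), 'tcp_rot': array([9.81457587e-01, 1.91679432e-01, 1.56550188e-05, 2.72000162e-05]), 'force': array([-0.31899014,  0.15795354, -0.1950186 ]), 'ft_torque': array([ 0.02329943, -0.02168976, -0.00930086]), 'gripper_force': 0.0, 'finger_gap': 0.092118477436969}
```

View pictures.

Run:
```python
import cv2
a=cv2.imread("pics/top0.png")[110:340,90:450]; cv2.imwrite("pics/top0c.png",cv2.resize(a,None,fx=2.2,fy=2.2,interpolation=cv2.INTER_CUBIC))
a=cv2.imread("pics/scene0.png")[125:305,100:460]; cv2.imwrite("pics/scene0c.png",cv2.resize(a,None,fx=2.2,fy=2.2,interpolation=cv2.INTER_CUBIC))
```

```text
(no output)
```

View pics/top0c.png

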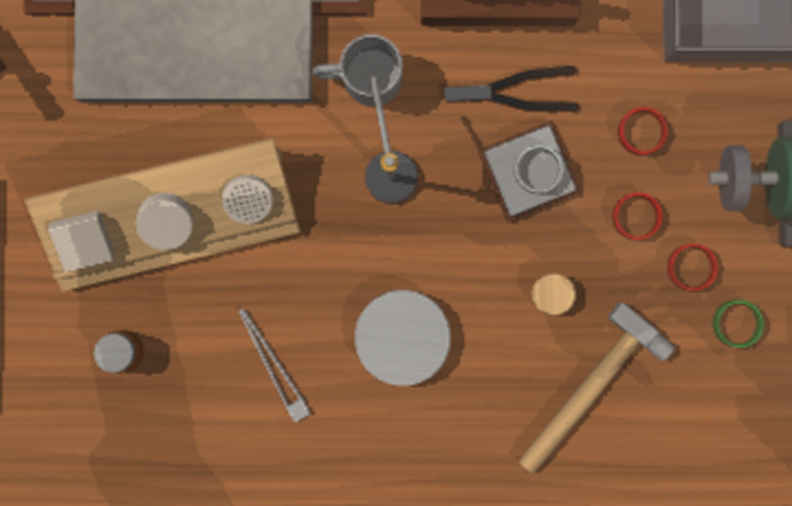

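View pics/scene0c.png

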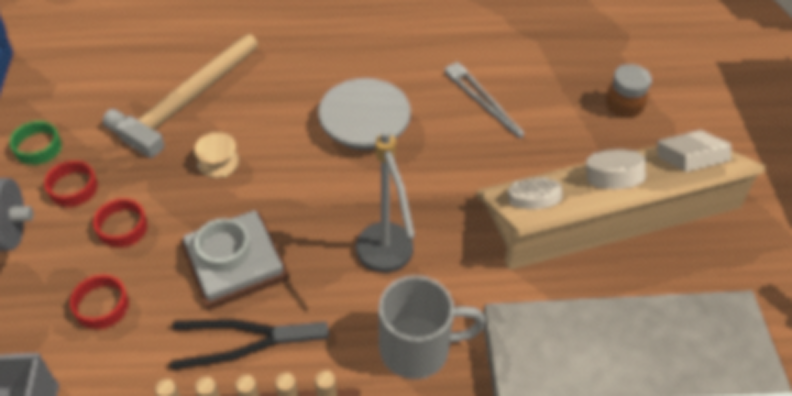

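Top picture: board at about (202,200), brick (165,211), block (127,220) along the rack (block bay0, brick bay1, board bay2); silver bangle on the bench block at (335,186); stand plate (273,264); pillar of the holding stand at about (267,184), arm towards the mug. The scene picture agrees.

Run:
```python
import cv2,numpy as np
T=cv2.imread("pics/top0.png");S=cv2.imread("pics/scene0.png")
def crop(im,x,y,w,h,f): 
    a=cv2.resize(im[y:y+h,x:x+w],(w*f,h*f),interpolation=cv2.INTER_NEAREST)
    sat=cv2.cvtColor(a,cv2.COLOR_BGR2HSV)[...,1]; return np.hstack([a,cv2.cvtColor(np.where(sat<70,255,sat).astype(np.uint8),cv2.COLOR_GRAY2BGR)])
# row1 rack crops
r=[crop(T,98,168,134,78,3),crop(S,316,176,134,78,3)]
cv2.imwrite("pics/z1.png",np.vstack(r)[:, :800])
r=[crop(T,301,160,56,54,7),crop(S,178,215,56,54,7)][:]
cv2.imwrite("pics/z2.png",cv2.resize(np.vstack([r[0][:, :392],r[1][:, :392]]),(392,756))[:, :] if 0 else np.hstack([r[0][:,:392],r[1][:,:392]]))
```

```text
(no output)
```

View pics/z1.png

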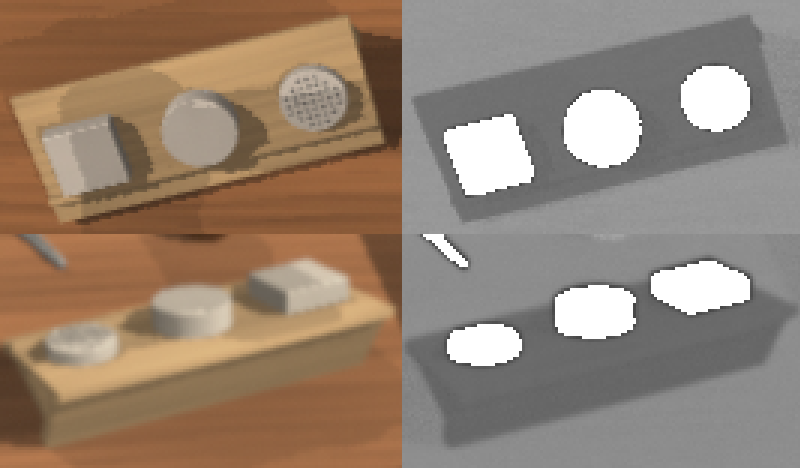

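View pics/z2.png

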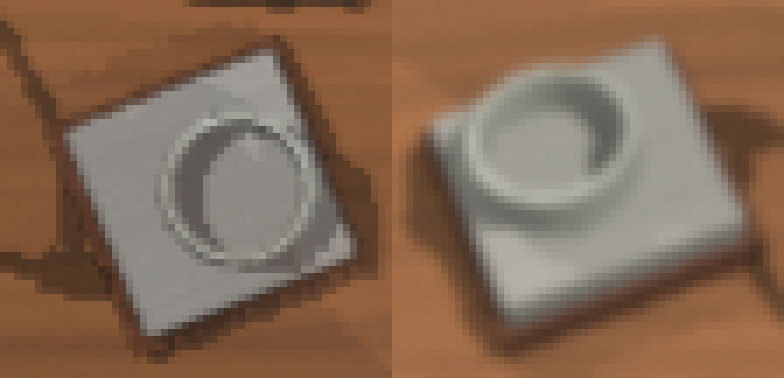

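The saturation mask separates both discs cleanly in both views; bangle rim centre is about (335,187) in top and (200,235) in scene. I'll fit cylinder silhouettes to both views.

```bash
cat > fit.py <<'E'
import cv2,numpy as np
from scipy.optimize import least_squares
from cell import camera_info
CI={c:camera_info(c) for c in("top","scene")}
def proj(c,P):
    M=np.linalg.inv(CI[c]["pose"]); p=(np.atleast_2d(P)@M[:3,:3].T+M[:3,3])@CI[c]["mtx"].T
    return p[:,:2]/p[:,2:]
def on_plane(c,uv,z):
    A=CI[c]["pose"]; d=A[:3,:3]@np.linalg.inv(CI[c]["mtx"])@[*uv,1.]
    return A[:3,3]+d*(z-A[2,3])/d[2]
def circle(p,ax,r,n=72):
    e=np.linalg.svd(np.array([ax]))[2][1:]; t=np.linspace(0,2*np.pi,n,endpoint=False)
    return p+r*(np.outer(np.cos(t),e[0])+np.outer(np.sin(t),e[1]))
def hull(c,p,ax,r,h0,h1):
    P=np.vstack([circle(p+ax*h,ax,r) for h in(h0,h1)])
    return cv2.convexHull(proj(c,P).astype(np.float32))
def stats(c,*a):
    m=cv2.moments(hull(c,*a)); return np.array([m["m10"]/m["m00"],m["m01"]/m["m00"],np.sqrt(m["m00"])])
def mask_stats(im,near,thr=70,f=4):
    """centroid and sqrt(area) of the pale blob round pixel `near`"""
    x0,y0=int(near[0])-40,int(near[1])-40
    a=cv2.resize(im[y0:y0+80,x0:x0+80],None,fx=f,fy=f,interpolation=cv2.INTER_CUBIC)
    s=(cv2.cvtColor(a,cv2.COLOR_BGR2HSV)[...,1]<thr).astype(np.uint8)
    n,l,st,ce=cv2.connectedComponentsWithStats(s,connectivity=4)
    k=l[int((near[1]-y0)*f),int((near[0]-x0)*f)]
    c=(ce[k]+.5)/f-.5
    return np.array([c[0]+x0,c[1]+y0,np.sqrt(st[k,4])/f])
def fit(obs,ax,r,h0,h1,g):
    f=lambda p:np.concatenate([stats(c,p,ax,r,h0,h1)[:2]-o[:2] for c,o in obs.items()])
    s=least_squares(f,g,diff_step=1e-4); return s.x,s.fun,{c:(round(stats(c,s.x,ax,r,h0,h1)[2],2),round(o[2],2)) for c,o in obs.items()}
E
python3 - <<'E'
from fit import *
np.set_printoptions(precision=4,suppress=True)
T=cv2.imread("pics/top0.png");S=cv2.imread("pics/scene0.png")
z=np.array([0,0,1.])
a=on_plane("top",(98+10/3-.5,168+97/3-.5),.0825);b=on_plane("top",(98+347/3-.5,168+17/3-.5),.0825)
d=a-b; yaw=np.arctan2(-d[0],d[1]); print("rack edge",a,b,np.linalg.norm(d),"yaw",yaw)
ax=np.array([-np.sin(np.pi/6)*np.cos(yaw),-np.sin(np.pi/6)*np.sin(yaw),np.cos(np.pi/6)])
for n,t,s,r,h in(("brick",(165,211),(381,203),.034,.024),("board",(202,200),(343,214),.031,.014)):
    o={"top":mask_stats(T,t),"scene":mask_stats(S,s)}
    print(n,*fit(o,ax,r,0,h,on_plane("top",t,.06)))
o={"top":mask_stats(T,(273,264)),"scene":mask_stats(S,(266,172))}
print(o,"stand top",*fit(o,z,.06,-.003,0,on_plane("top",(273,264),.03)))
# bangle rim (top circle)
o={"top":np.array([301+239/7-.5,160+190/7-.5,0]),"scene":np.array([178+154/7-.5,215+140/7-.5,0])}
print("bangle rim",*fit(o,z,.03,-.0001,0,on_plane("top",(335,187),.047)))
# anvil top corners from top crop
for u,v in((65,130),(280,50),(355,250),(147,335)): print(on_plane("top",(301+u/7-.5,160+v/7-.5),.025))
for n,uv,zz in(("pillar",(267,184),.2),("foot",(268,191),0),("armend",(259,146),.18)): print(n,on_plane("top",uv,zz))
E
```

```text
rack edge [0.5927 0.3612 0.0825] [0.6653 0.0615 0.0825] 0.30839894155102116 yaw 0.23753152144990758
brick [0.5726 0.1987 0.0493] [-0.6148 -0.1486 -0.6043  0.0053] {'top': (np.float64(23.47), np.float64(23.06)), 'scene': (np.float64(20.76), np.float64(20.26))}
board [0.5981 0.0965 0.0493] [-0.5437 -0.0924 -0.5194  0.0084] {'top': (np.float64(20.52), np.float64(20.16)), 'scene': (np.float64(17.44), np.float64(16.83))}
{'top': array([272.6164, 263.1244,  38.6434]), 'scene': array([264.9867, 175.8061,  32.1238])} stand top [ 0.4229 -0.0977  0.0278] [-0.3373 -0.0094 -0.3531  0.0088] {'top': (np.float64(38.52), np.float64(38.64)), 'scene': (np.float64(31.63), np.float64(32.12))}
bangle rim [ 0.634  -0.269   0.0422] [ 0.0386 -0.0036  0.0346 -0.0012] {'top': (np.float64(19.25), np.float64(0.0)), 'scene': (np.float64(19.28), np.float64(0.0))}
[ 0.6594 -0.2016  0.025 ]
[ 0.6918 -0.2873  0.025 ]
[ 0.6118 -0.317   0.025 ]
[ 0.5777 -0.2341  0.025 ]
pillar [ 0.6244 -0.0845  0.2   ]
foot [ 0.6252 -0.0849  0.    ]
armend [ 0.7219 -0.0639  0.18  ]
```

```bash
cat > hlp.py <<'E'
from cell import *
import numpy as np
from scipy.spatial.transform import Rotation as R
YAW=.241; C30,S30=np.cos(np.pi/6),.5
N=np.array([-S30*np.cos(YAW),-S30*np.sin(YAW),C30]); UP=np.array([0,0,1.])
STAND=np.array([.4230,-.0977,.0295])
def quat(n,ydir):
    """tool z = -n, closing axis ydir (of the two half turns the one with joint 7 nearest centre)"""
    y=ydir-n*(n@ydir); y/=np.linalg.norm(y); z=-n
    return [R.from_matrix(np.c_[np.cross(s*y,z),s*y,z]).as_quat() for s in(1,-1)]
def best(p,n,ydir):
    c=[(abs(j[6]),i,q) for i,q in enumerate(quat(n,ydir)) if (j:=inverse_kinematics(p,q)) is not None]
    print([x[0] for x in c]); return min(c)[2]
def pick(p,n,q,d=.0025,grip=25,lift=.06):
    """p: centre of underside. Returns TCP height over it along n"""
    reach(p+n*.07,q); move_l(p+n*.03,rate=.1)
    if move_l(p+n*d,rate=.03,stop_force=4):
        print("touched",(read_state()["position"]-p)@n); move_l(read_state()["position"]+n*.0025,rate=.03)
    h=(read_state()["position"]-p)@n
    grasp(grip); s=read_state(); print("h",h,"gap",s["finger_gap"],"F",s["gripper_force"],"t",s["t"])
    move_l(s["position"]+n*lift,rate=.08); s=read_state(); print("lifted gap",s["finger_gap"],"F",s["gripper_force"])
    return h
def place(seat,h,q,stop=2.5):
    move_l(seat+UP*(h+.012),rate=.1,attitude=q); pause(.3)
    hit=move_l(seat+UP*(h-.006),rate=.015,stop_force=stop); pause(.3)
    s=read_state(); print("set",hit,"seat z",s["position"][2]-h,"force",s["force"],"xy",s["position"][:2],"F",s["gripper_force"],"t",s["t"])
E
python3 - <<'E'
from hlp import *
ry=np.array([-np.sin(YAW),np.cos(YAW),0])
b=np.array([.5726,.1987,.0493])
q=best(b+N*.07,N,ry)
# level attitude at the stand with the same closing sense
ql=min(quat(UP,ry),key=lambda a:(R.from_quat(a).inv()*R.from_quat(q)).magnitude())
for p in([.42,-.1,.27],[.49,.12,.25]): reach(np.array(p),ql)
h=pick(b,N,q)
np.save("brick.npy",np.r_[h,ql]); s=read_state(); print(s["position"],s["force"],s["t"],s["joint_positions"])
import cv2
cv2.imwrite("pics/held1.png",get_image("scene"))
E
```

```text
[np.float64(0.00396469292218371)]
h 0.002594491078757169 gap 0.06762135783831623 F 25.000243484973907 t 7.4
lifted gap 0.06755759294759817 F 24.99891757965088
[0.54215912 0.19119747 0.1033596 ] [ 0.89062363 -0.50452605 -0.51269433] 8.3 [-0.26355406  0.3505115  -0.22242154  2.26592851  1.484509    0.18175878
 -0.07621923]
```

Run:
```python
from hlp import *
a=np.load("brick.npy");h,ql=a[0],a[1:]
p=read_state()["position"]; move_l(p+[-.03,-.05,.07],rate=.15)
reach(STAND+UP*(h+.06),ql); s=read_state(); print(s["t"],s["force"],s["finger_gap"],s["gripper_force"])
place(STAND,h,ql)
```

```text
10.225 [-0.23813258  0.28108459 -0.48690586] 0.06736424722698697 24.998897910118103
set True seat z 0.027665969084973405 force [ 0.69971748 -0.79080205  1.88405895] xy [ 0.4228842  -0.09768637] F 24.99993145465851 t 12.325
```

Run:
```python
from hlp import *
from fit import *
np.set_printoptions(precision=4,suppress=True)
open_gripper(); p=read_state()["position"]; move_l(p+UP*.1,rate=.12); 
a=np.load("brick.npy"); reach(np.array([.49,.12,.25]),a[1:]); print(read_state()["t"])
T=get_image("top");S=get_image("scene"); cv2.imwrite("pics/top1.png",T);cv2.imwrite("pics/scene1.png",S)
for c,im in(("top",T),("scene",S)): print(c,[(b["box"],b["conf"]) for b in boxes_of(c,"brick")[:2]],proj(c,[STAND,STAND+UP*.023]))
f=lambda im,x,y:cv2.resize(im[y:y+60,x:x+60],(390,390),interpolation=cv2.INTER_CUBIC)
cv2.imwrite("pics/z3.png",np.hstack([f(T,243,233),f(S,236,146)]))
```

```text
14.85
top [([259.7, 250.0, 283.9, 276.6], 0.86)] [[272.2963 263.0749]
 [272.2759 263.4495]]
scene [([254.5, 160.1, 275.9, 185.3], 0.68), ([305.5, 152.2, 337.6, 186.0], 0.43)] [[264.6227 174.5552]
 [264.4989 168.8972]]
```

View pics/z3.png

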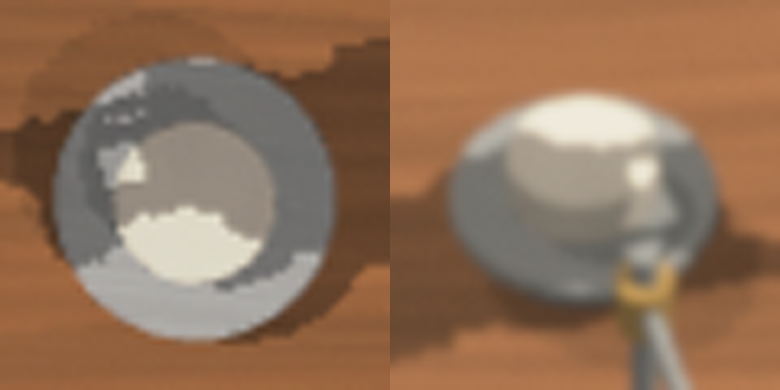

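The brick sits centred on the plate in the top view (both centred at about (272.5,264)) to within about 1 mm. Now the board.

Run:
```python
from hlp import *
ql=np.load("brick.npy")[1:]; ry=np.array([-np.sin(YAW),np.cos(YAW),0])
b=np.array([.5981,.0965,.0493])
q=best(b+N*.07,N,ry)
h=pick(b,N,q,d=.002)
p=read_state()["position"]; move_l(p+[-.06,0,.09],rate=.15)
seat=STAND+UP*.0235
reach(seat+UP*(h+.06),ql); s=read_state(); print(s["t"],s["force"],s["finger_gap"],s["gripper_force"])
place(seat,h,ql,stop=2.2)
```

```text
[np.float64(0.24240301025478092), np.float64(2.8710033094847485)]
h 0.0020878972722618316 gap 0.06136018828525092 F 25.000649392604828 t 18.3417
lifted gap 0.06106941263606692 F 24.999475479125977
21.0417 [ 0.70252184 -0.04484303 -0.7496158 ] 0.06135386405438139 24.999484419822693
set True seat z 0.0509680983532706 force [ 1.3401696  -0.10698706  2.85991535] xy [ 0.42289353 -0.09769685] F 25.00025600194931 t 23.15
```

Run:
```python
from hlp import *
from fit import *
open_gripper(); p=read_state()["position"]; move_l(p+UP*.1,rate=.12)
reach(np.array([.40,-.30,.28]),read_state()["tcp_rot"]); print(read_state()["t"])
T=get_image("top");S=get_image("scene"); cv2.imwrite("pics/top2.png",T);cv2.imwrite("pics/scene2.png",S)
def f(im,c,x,y,w=60,k=6.5,rings=()):
    a=cv2.resize(im[y:y+w,x:x+w],None,fx=k,fy=k,interpolation=cv2.INTER_CUBIC)
    for p,r in rings:
        q=(proj(c,circle(p,UP,r))-[x,y]+.5)*k-.5
        cv2.polylines(a,[np.round(q).astype(int)],True,(0,0,255),1)
    return a
br=np.array([.6335,-.2685,.047]); rings=[(br,.03)]
st=[(STAND+UP*.0365,.031)]
cv2.imwrite("pics/z4.png",np.vstack([np.hstack([f(T,"top",243,233,46,6.5,st),f(S,"scene",243,145,46,6.5,st)]),np.hstack([f(T,"top",312,164,46,6.5,rings),f(S,"scene",177,213,46,6.5,rings)])]))
```

```text
25.7
```

View pics/z4.png

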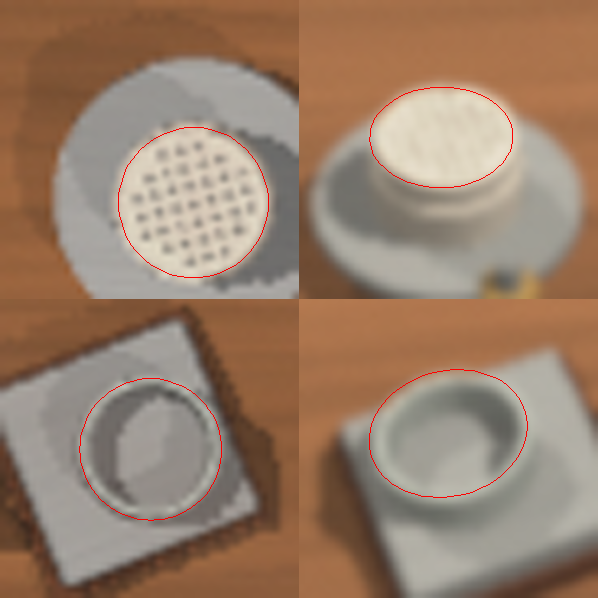

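Board is centred on the predicted ring in both views; the bangle's rim matches the predicted ring at 47 mm height. Taking the bangle.

Run:
```python
from hlp import *
b=np.array([.6335,-.2683,.025])
q=best(b+UP*.07,UP,np.array([.39,.92,0]))
h=pick(b,UP,q,d=.003,grip=22,lift=.10)
p=read_state()["position"]; move_l([.45,-.25,.2],rate=.15)
seat=STAND+UP*.037
reach(seat+UP*(h+.06),q); s=read_state(); print(s["t"],s["force"],s["finger_gap"],s["gripper_force"])
place(seat,h,q,stop=2.2)
```

```text
[np.float64(1.0989801132003443), np.float64(0.83185202408103)]
h 0.003214469308788055 gap 0.06002921020625293 F 22.000071555376053 t 30.425
lifted gap 0.060221995050496725 F 21.99978232383728
34.0083 [ 0.63337653 -0.43111516 -0.61893914] 0.06025191125146823 21.999737173318863
set True seat z 0.06426335027057917 force [ 1.32921833 -0.35869725  2.55709862] xy [ 0.42291686 -0.09764655] F 22.000275403261185 t 36.125
```

Run:
```python
from hlp import *
from fit import *
open_gripper(); p=read_state()["position"]; move_l(p+UP*.1,rate=.1)
reach(np.array([.40,-.32,.28]),read_state()["tcp_rot"]); print(read_state()["t"])
T=get_image("top");S=get_image("scene")
def f(im,c,x,y,w=46,k=8):
    a=cv2.resize(im[y:y+w,x:x+w],None,fx=k,fy=k,interpolation=cv2.INTER_CUBIC)
    q=(proj(c,circle(STAND+UP*.0575,UP,.03))-[x,y]+.5)*k-.5
    cv2.polylines(a,[np.round(q).astype(int)],True,(0,0,255),1); return a
cv2.imwrite("pics/z5.png",np.hstack([f(T,"top",249,241),f(S,"scene",243,140)]))
```

```text
38.8833
```

View pics/z5.png

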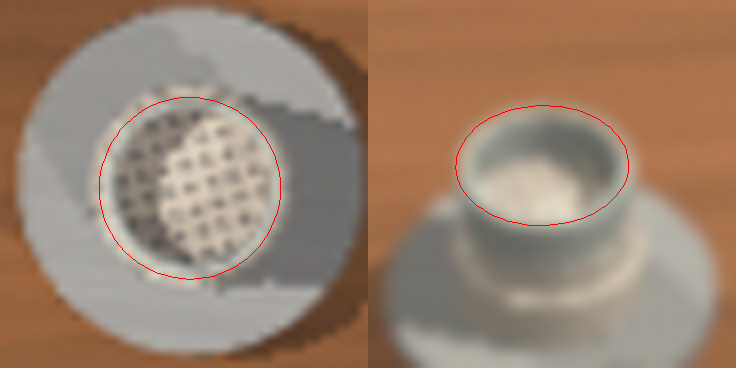

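The stack is level and centred: the bangle's rim fits the predicted ring around top pixel (272.5,264.5) to about 1 mm, and the arm is clear.

```bash
python3 -c "
from cell import *
print(hand_in())"
```

```text
the job is handed in; nothing more can be done
None
```

The hearth is built and handed in at about 39 s: thick disc, holed disc and silver bangle stand level on the stand, centred to about 1 mm in the last pictures; the judge's verdict was not shown.

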